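Close up the sachet caddy

TASK

Close up the sachet caddy with your fingertips: push both drawers in until they are fully home, and only then push the hinged cover down until it is fully shut, because its lip drops in front of the drawers. Push gently, without slamming or forcing anything, pick up and lift nothing, and leave the other things on the desk where they stand.

Things in the scene. Friction and masses are not known exactly. Their poses are not given: they have to be found in the camera images.
- caddy: White sachet caddy with two drawers side by side and a wooden cover, 130 deep (x) x 190 wide (y) x 84 high without its cover; fixed to the desk. Origin: centre of its underside, on the desk. Its drawer fronts face its own -x (towards the robot), +y is its left as the robot sees it, z up.
- left_drawer (a joint): Left drawer (at the caddy's +y side, pale sachets in it), in m: 0 = fully home, grows as it slides out along the caddy's -x; starts 0.04 to 0.07 out. Slides with about 1.5 N of friction and stays where it is left; hard stop at 0.
- right_drawer (a joint): Right drawer (at the caddy's -y side, brown sachets in it); the same as the left one.
- left_ledge (a point): Middle of the front face of the left drawer's pull: a solid aluminium ledge 82 wide, 10 thick (height 34 to 44 above the desk) that stands 20 out from the flat wooden drawer front (86 wide, height 11 to 56). Moves with the drawer. With the drawer home it lies at (-92, +46, 39) in the caddy's frame. Its axes are the caddy's.
- right_ledge (a point): The same for the right drawer; with the drawer home it lies at (-92, -46, 39) in the caddy's frame.
- cover (a joint): Hinged wooden cover over the caddy's tray, in rad: 0 = shut and level, grows as its front edge swings up and back; starts 0.7 to 1.1 open. A stiff hinge (about 0.15 N m, so 1 to 2 N at the front edge) keeps it where it is left; hard stop at 0.
- cover_top (a point): Point on the cover's outer (upper) face, mid-width, 110 from the hinge line and 32 from the front edge. The cover is a plate 194 wide, 5 thick, that reaches 142 from the hinge; a lip 34 deep hangs down at its front edge and, once shut, covers the top 6 of the drawer fronts. Axes: x along the plate to the hinge, z out of the outer face.
- cover_hinge (a point): Middle of the cover's hinge line, at the caddy's back rim, at (65, 0, 84) in the caddy's frame; the line runs along the caddy's y, level with the cover's underside.
- bar_scale: Bystander, to be left alone: loose flat black bar scale with a steel plate, 160 x 130 x 25. Origin: centre of its underside.
- shot_glass: Bystander, to be left alone: loose shot glass with coffee, 50 across, 64 tall, on the scale. Origin: centre of its underside.
- tape_yellow: Bystander, to be left alone: loose roll of yellow tape lying flat, 105 across, 48 tall. Origin: centre of its underside.
- desk_tape: Bystander, to be left alone: loose roll of tan tape lying flat, 96 across, 48 tall. Origin: centre of its underside.
- brush_pot: Bystander, to be left alone: loose empty pale pot, 90 across, 92 tall. Origin: centre of its underside.

How it is judged:
By the outcome, as a careful person would: the job done as asked, in the order asked, and still so for the second after the job is handed in, with the robot touching nothing.
It also fails if it takes over 54 s, if anything falls off the work surface, if the arm or the gripper's body presses on something with over 40 N, if the wrist force passes 120 N, or if a joint passes its speed limit or range.

ROBOT

A 7-joint arm with a two-finger parallel gripper is mounted at the origin on a cart in front of the work surface, level with it; the furniture and walls round the work are solid. World frame = base frame: x ahead of the robot, y to its left, z up, the work surface at z = 0. Lengths are in mm, angles in rad, forces in N, time in s.
With the tool pointing down it reaches from about 375 to 925 mm from the base axis. Payload 3.1 kg.
Tool frame: the origin (TCP) lies at the very end of the fingers, on their centre line; the grasp point (between the pads) lies bot.pinch_z behind it (bot.pinch_z is the distance from the TCP to the grasp point, in mm); z points along the fingers, y is the line along which they close (so a half turn about z gives the same grasp; the last joint's range is limited). The gripper opens to 85 mm and grips with 20 to 120 N. Pads are 22 mm wide; open, the fingers measure 114 mm over their backs; the gripper's body (76 mm by 85 mm) begins 54 mm behind the grasp point. The pads swing forward as they close: fully open they stand 13 mm farther back than shut.
Start: joints at [1.111, 0.383, 0.044, 1.598, -0.018, 1.161, -0.05], TCP at [230.092, -607.915, 231.269] pointing down, gripper open.
Joint ranges: [-2.61, 2.61], [-0.41, 2.15], [-1.48, 1.57], [0, 2.5], [-1.57, 4.71], [0.05, 1.97], [-2.85, 2.85]. Speed limits (rad/s): [2.79, 2.79, 3.14, 3.14, 3.14, 3.14, 3.14].

INTERFACE

Orientations are given as [roll, pitch, yaw] about the fixed x, y, z axes, in that order (R = Rz(yaw) Ry(pitch) Rx(roll)).
In Python, from station import observe, imaging, close_job, bot gives the robot as it stands. The module is installed in compiled form; this text tells all that it offers.
- The arm moves only by the tool move_arm, never from a script. Its argument "plan" is a list that holds one entry, the list of rows, each a list of 7 numbers: the shift along the tool's x, y, z scaled (see below), then the turn, a rotation vector about the tool's x, y, z scaled (see below), then the closure, from -1 (fully open) to 1 (shut). A call has 1 to 5 rows; each row is the pose to reach, as a shift and turn from the pose commanded when the call began, along the tool's axes at that moment, turning the shorter way round; what a row does not reach only later rows make up. The controller multiplies each number of a shift by 0.1 m and each number of a turn by 2 pi rad. A row lasts 1/8 s, in which the tool goes at most 62.5 mm and 10.7 degrees, less where a joint would pass 70% of its speed; a pose out of reach is approached as far as the arm can. A call with a number of a shift or a turn outside -1 to 1 is refused whole. A call with a gripper value outside its range is refused whole. The fingers move at their own pace and stop on an object; "newtons" is the grip in N (left out, the last holds). Time passes only in rows, so rows that repeat a pose let the fingers close. It gives the time, the measured TCP pose, the force, the opening and the grip force at its end, in the units of the state.
- observe(): the state, without advancing time (a new reading comes with each control period).
- imaging.get_image(name): name is "scene" or "top" or "wrist"; returns the picture (384x512x3 uint8, red, green, blue); there is no depth.
- imaging.camera_info(name): a dict with "fovy" (degrees; the focal length in pixels is half the picture's height over the tangent of half this angle, whatever the lens; pixels are square), "cx", "cy" (the principal point, pixels), "origin" and "orientation" of the camera in the world. Camera axes: x right, y up, looking along -z (the intrinsics and any distortion apply to the point x, -y, -z); pixel columns grow to the right and rows downward; lengths in mm; the calibration is good to about 2 mm. The wrist camera is an equidistant fisheye: a pixel r from the principal point sees the ray r / f radians off the axis. A picture is of the moment at which its call begins: read the wrist's pose just before it. camera_info takes no time and is no camera call; for the wrist camera it gives the pose at the moment of the call.
- close_job(): hands the job in; it is judged then, once.
The state is a dict: "clock": time; "joint_pos": joint angles; "dq": joint speeds; "effort": joint torques, N m; "tool_pos": TCP position; "eef_rot": TCP orientation; "force": force on the tool from outside, world axes, zero at the start; "torque": the same for the moment, N m; "opening": opening from 0.0 (shut) to 1.0 (fully open); "grasp_force": force on a finger pad.
Only numpy, scipy, OpenCV 4.12 (cv2) and the standard library are available. Lean on these libraries where they do the work, as an engineer would, in place of code of your own. Each camera call takes 0.05 s, during which the arm holds its last target. There are 200 camera calls.

## Working session

There is one attempt and no reset: what is moved stays moved. The work goes in short steps, Python scripts to look and compute and a tool call to move; the robot and the scene stay as the last step left them, time stands still between calls to the robot, and variables do not carry over. Pictures are saved under pics/ and viewed, at most 10 in all, crops included, and the job is handed in when it is done.

Besides the shell and the picture viewer there is one more tool, called after "Emit:" by a JSON object that holds its "method" and its "body". move_arm: Moves the arm, as the interface text tells. Shifts and turns lie within -1 to 1; 1 stands for 0.1 m of shift or 2 pi rad of turn. Its arguments: {"type":"object","properties":{"plan":{"type":"array"},"newtons":{"type":"number"}},"required":["plan"]}

```bash
mkdir -p pics; python3 - <<'E'
from station import observe, imaging, bot
import cv2
s=observe();print({k:s[k] for k in("clock","tool_pos","eef_rot","force","opening")},bot.pinch_z)
for n in("scene","top"):
    cv2.imwrite(f"pics/{n}0.png",cv2.resize(imaging.get_image(n)[:,:,::-1],(800,600),interpolation=cv2.INTER_CUBIC));print(n,imaging.camera_info(n))
E
```

```text
{'clock': 0.0, 'tool_pos': array([ 229.73345717, -607.03997733,  229.87177771]), 'eef_rot': array([-3.13896346e+00,  1.26327855e-04,  3.61871272e-01]), 'force': array([ 0.2569255 , -0.64922253, -0.34836764]), 'opening': 0.9977548461451184} 18.700000000000003
scene {'fovy': 49.0373272767815, 'cx': 249.37758397017, 'cy': 197.9608585783581, 'origin': array([ 296.77291023, -545.53073276,  854.17171908]), 'orientation': array([ 0.65575643,  0.00204197, -0.40032949])}
top {'fovy': 42.410594263627644, 'cx': 259.84527055215085, 'cy': 188.5248748363135, 'origin': array([ 279.45657876,  -12.56769753, 1289.22163564]), 'orientation': array([ 0.19607753,  0.0268493 , -1.57971959])}
```

View pics/scene0.png

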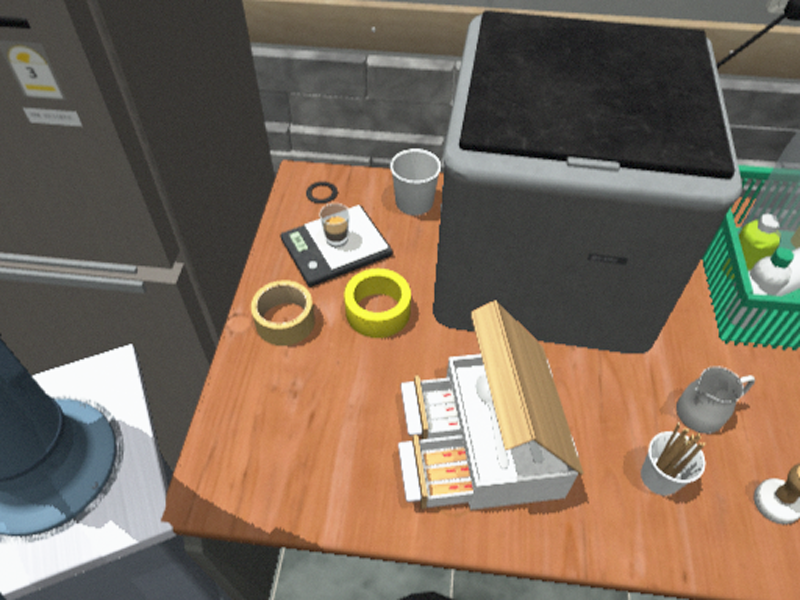

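View pics/top0.png

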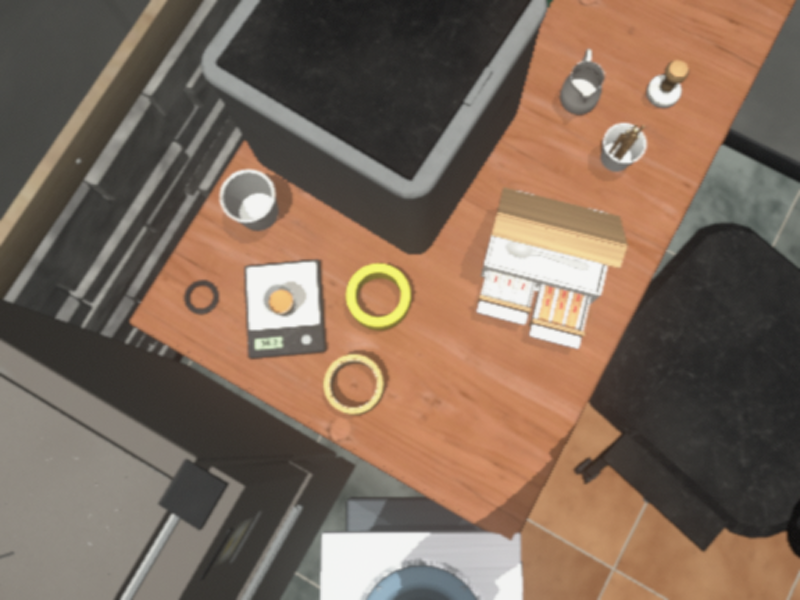

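The scene view has the caddy around (490,440) of 800x600 and the top view has it around (550,270). Both drawers are out and the cover is up. I'll enlarge both views for corner picking.

```bash
python3 - <<'E'
import cv2,numpy as np
from station import imaging
# crops x6 of native images
a=imaging.get_image("scene")[185:335,250:380,::-1];b=imaging.get_image("top")[110:230,295:410,::-1]
cv2.imwrite("pics/sc1.png",cv2.resize(a,None,fx=4,fy=4,interpolation=cv2.INTER_CUBIC))
cv2.imwrite("pics/tp1.png",cv2.resize(b,None,fx=5,fy=5,interpolation=cv2.INTER_CUBIC))
E
```

```text
(no output)
```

View pics/sc1.png

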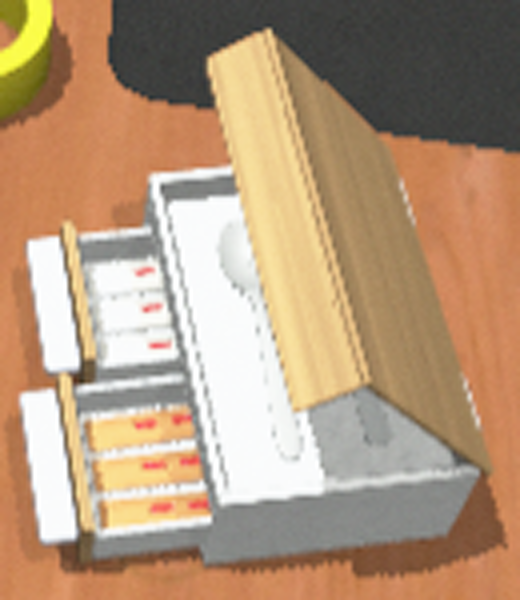

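View pics/tp1.png

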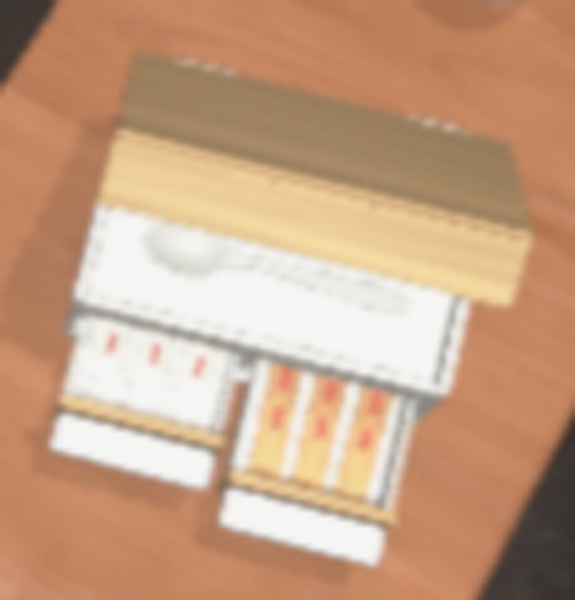

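The scene crop shows the rim corners at (150,177) and (210,505), with the ledge fronts at (28,240)-(50,368) and (22,393)-(43,542). The cover edge runs (268,30)-(365,385). The top crop shows the same features. I'll fit the pose and the three joints.

```bash
cat > fit.py <<'E'
import numpy as np
from scipy.optimize import least_squares
from scipy.spatial.transform import Rotation as R
from station import imaging
def cov(d,n,y,a): # distance from hinge, normal offset
    return [65-d*np.cos(a)+n*np.sin(a), y, 84+d*np.sin(a)+n*np.cos(a)]
def proj(n,P):
    c=imaging.camera_info(n); f=192/np.tan(np.radians(c["fovy"])/2)
    q=(np.asarray(P)-c["origin"])@R.from_euler("xyz",c["orientation"]).as_matrix()
    return np.stack([c["cx"]-f*q[:,0]/q[:,2], c["cy"]+f*q[:,1]/q[:,2]],1)
def pts(p):
    x,y,yaw,dl,dr,a=p
    L=[[-65,95,84],[-65,-95,84],[-92-dl,87,44],[-92-dl,5,44],[-92-dr,-5,44],[-92-dr,-87,44],
       cov(142,5,97,a),cov(142,5,-97,a),cov(142,-29,97,a),cov(142,-29,-97,a),cov(0,5,97,a),cov(0,5,-97,a)]
    return np.array(L)@R.from_euler("z",yaw).as_matrix().T+[x,y,0]
S=np.array([[150,177],[210,505],[28,240],[50,368],[22,393],[43,542],[268,30],[365,385],[208,60],[298,408],[np.nan]*2,[488,470]])
T=np.array([[75,303],[445,395],[50,450],[208,488],[220,525],[380,565],[118,128],[530,235],[98,205],[512,305],[135,52],[508,138]])
obs={"scene":(S+.5)/4-.5+[250,185],"top":(T+.5)/5-.5+[295,110]}
def res(p):
    P=pts(p); r=np.concatenate([proj(n,P)-o for n,o in obs.items()]).ravel()
    return np.where(np.isnan(r),0,r)
s=least_squares(res,[600,-250,-.2,50,50,.9],loss="soft_l1",x_scale=[10,10,.1,10,10,.1])
if __name__=="__main__":
    print(s.x.round(3)); print(res(s.x).reshape(-1,2).round(1).tolist())
    P=pts(s.x); print(P.round(0).tolist())
E
python3 fit.py
```

```text
[ 6.03064e+02 -2.16098e+02 -2.73000e-01  3.90070e+01  5.51920e+01
  9.58000e-01]
[[-1.8, -0.6], [1.0, -0.2], [-0.8, -0.3], [-1.1, 0.6], [-1.0, -0.4], [-0.7, -0.2], [-1.3, -0.8], [-0.2, -0.8], [-1.1, -0.9], [-1.0, 0.5], [0.0, 0.0], [0.1, 0.4], [0.0, -0.8], [1.0, -0.1], [0.7, -1.4], [0.5, -0.8], [0.5, -1.1], [0.3, -0.8], [-0.1, 0.2], [1.5, -0.3], [0.3, -1.5], [0.4, -0.6], [0.2, -0.7], [0.9, 0.6]]
[[566.0, -107.0, 84.0], [515.0, -290.0, 84.0], [500.0, -97.0, 44.0], [478.0, -176.0, 44.0], [460.0, -181.0, 44.0], [438.0, -260.0, 44.0], [617.0, -119.0, 203.0], [565.0, -306.0, 203.0], [590.0, -112.0, 184.0], [538.0, -299.0, 184.0], [696.0, -141.0, 87.0], [643.0, -328.0, 87.0]]
```

The fit is good to about 1 px. The caddy is at (603,-216) with yaw -0.273, the drawers are 39 and 55 mm out, and the cover is at 0.96 rad. Next is a helper for the move numbers.

```bash
cat > h.py <<'E'
import sys,numpy as np
from scipy.spatial.transform import Rotation as R
from station import observe,imaging
C=np.array([603.,-216,0]);Y=-.273;RC=R.from_euler("z",Y)
def go(p,tilt=0):
    """shift/turn numbers from the measured pose to caddy-frame point p; tilt>0 leans the gripper to caddy -x"""
    s=observe();r=R.from_euler("xyz",s["eef_rot"])
    t=RC*R.from_euler("y",-tilt)*R.from_euler("x",np.pi)
    w=RC.apply(p)+C
    print("world",w.round(),"shift",(r.inv().apply(w-s["tool_pos"])/100).round(3),"turn",((r.inv()*t).as_rotvec()/2/np.pi).round(4))
def where():
    s=observe();r=R.from_euler("xyz",s["eef_rot"])
    print("t",round(s["clock"],2),"caddy-frame tcp",RC.inv().apply(s["tool_pos"]-C).round(1),"tool z",RC.inv().apply(r.apply([0,0,1])).round(3),"F",RC.inv().apply(s["force"]).round(1))
if __name__=="__main__":
    where()
    if len(sys.argv)>1: a=list(map(float,sys.argv[1:]));go(a[:3],*a[3:])
E
python3 h.py -190 -46 180 0.2; python3 - <<'E'
from station import *
import numpy as np
from scipy.spatial.transform import Rotation as R
s=observe();r=R.from_euler("xyz",s["eef_rot"]);print(r.inv().apply(imaging.camera_info("wrist")["origin"]-s["tool_pos"]))
E
```

```text
t 0.2 caddy-frame tcp [-253.8 -477.5  230.4] tool z [-0.001  0.001 -1.   ] F [0.  0.1 0.6]
world [ 408. -209.  180.] shift [ 3.073 -3.095  0.509] turn [-0.0104  0.0309  0.1007]
[  76.79068972   -0.61799936 -141.68280888]
```

The wrist camera sits on tool +x, so I'll keep it sideways, with tool x along caddy +y. First I travel with the fingers shut.

```bash
sed -i 's/-tilt)\*R/-tilt)*R.from_euler("z",np.pi\/2)*R/' h.py; python3 h.py -190 -46 200 0.2
```

```text
t 0.2 caddy-frame tcp [-253.8 -477.5  230.4] tool z [-0.001  0.001 -1.   ] F [0.  0.1 0.6]
world [ 408. -209.  200.] shift [ 3.073 -3.095  0.309] turn [-0.0297  0.0148 -0.1485]
```

Emit:
{"method": "move_arm", "body": {"plan": [[[0.35,-0.35,0,0,0,0,1],[0.7,-0.7,0,0,0,0,1],[1,-1,0,0,0,0,1]]]}}

```text
clock: 0.57
tool_pos: [289.1, -477.0, 231.0]
eef_rot: [-3.141, -0.0, 0.363]
force: [1.0, -0.6, -0.4]
opening: 0.378
grasp_force: 0.0
```

Emit:
{"method": "move_arm", "body": {"plan": [[[0.35,-0.35,0,0,0,0,1],[0.7,-0.7,0,0,0,0,1],[1,-1,0,0,0,0,1]]]}}

```text
clock: 0.95
tool_pos: [347.0, -348.0, 231.2]
eef_rot: [-3.141, -0.0, 0.363]
force: [0.5, 0.3, 0.1]
opening: -0.002
grasp_force: 0.0
```

Emit:
{"method": "move_arm", "body": {"plan": [[[0.35,-0.35,0,0,0,0,1],[0.7,-0.7,0,0,0,0,1],[1,-1,0,0,0,0,1],[1,-1,0,0,0,0,1]]]}}

```text
clock: 1.45
tool_pos: [406.2, -217.1, 231.4]
eef_rot: [-3.141, -0.001, 0.37]
force: [-0.7, 0.1, -0.2]
opening: -0.002
grasp_force: 0.0
```

```bash
python3 h.py -190 -46 200 0.2
```

```text
t 1.45 caddy-frame tcp [-189.2  -54.2  231.4] tool z [ 0.     0.001 -1.   ] F [-0.7 -0.1 -0.2]
world [ 408. -209.  200.] shift [ 0.043 -0.07   0.314] turn [-0.0295  0.0146 -0.1472]
```

Emit:
{"method": "move_arm", "body": {"plan": [[[0.04,-0.07,0.1,-0.0295,0.0146,-0.1472,1],[0.04,-0.07,0.3,-0.0295,0.0146,-0.1472,1],[0.04,-0.07,0.3,-0.0295,0.0146,-0.1472,1],[0.04,-0.07,0.3,-0.0295,0.0146,-0.1472,1],[0.04,-0.07,0.3,-0.0295,0.0146,-0.1472,1]]]}}

```text
clock: 2.08
tool_pos: [405.0, -214.2, 201.1]
eef_rot: [2.943, 0.001, 1.284]
force: [0.5, 1.0, -0.8]
opening: 0.003
grasp_force: 0.0
```

```bash
python3 h.py -190 -46 33 0.2
```

```text
t 2.08 caddy-frame tcp [-191.2  -51.7  201.1] tool z [ 0.197 -0.004 -0.98 ] F [ 0.2  1.1 -0.8]
world [ 408. -209.   33.] shift [ 0.059 -0.32   1.65 ] turn [-0.0003  0.0006 -0.0021]
```

Emit:
{"method": "move_arm", "body": {"plan": [[[0.03,-0.08,0.4,0,0,-0.002,1],[0.06,-0.16,0.82,0,0,-0.002,1],[0.06,-0.16,0.82,0,0,-0.002,1]]]}}

```text
clock: 2.45
tool_pos: [404.0, -206.7, 114.4]
eef_rot: [2.953, 0.001, 1.291]
force: [0.2, 0.3, -0.4]
opening: -0.004
grasp_force: 0.0
```

Emit:
{"method": "move_arm", "body": {"plan": [[[0,-0.08,0.4,0,0,0,1],[0,-0.16,0.82,0,0,0,1],[0,-0.16,0.82,0,0,0,1],[0,-0.16,0.82,0,0,0,1]]]}}

```text
clock: 2.95
tool_pos: [409.9, -209.1, 36.3]
eef_rot: [2.941, 0.003, 1.291]
force: [0.3, 0.4, 0.6]
opening: -0.002
grasp_force: 0.0
```

```bash
python3 h.py -165 -46 33 0.2; python3 - <<'E'
from station import imaging
import cv2
cv2.imwrite("pics/t2.png",cv2.resize(imaging.get_image("scene")[170:335,220:390,::-1],None,fx=3.5,fy=3.5,interpolation=cv2.INTER_CUBIC))
E
```

```text
t 2.95 caddy-frame tcp [-187.8  -45.5   36.3] tool z [ 0.2   -0.004 -0.98 ] F [0.1 0.5 0.6]
world [ 432. -216.   33.] shift [-0.004  0.217  0.078] turn [ 0.0002  0.0007 -0.0009]
```

View pics/t2.png

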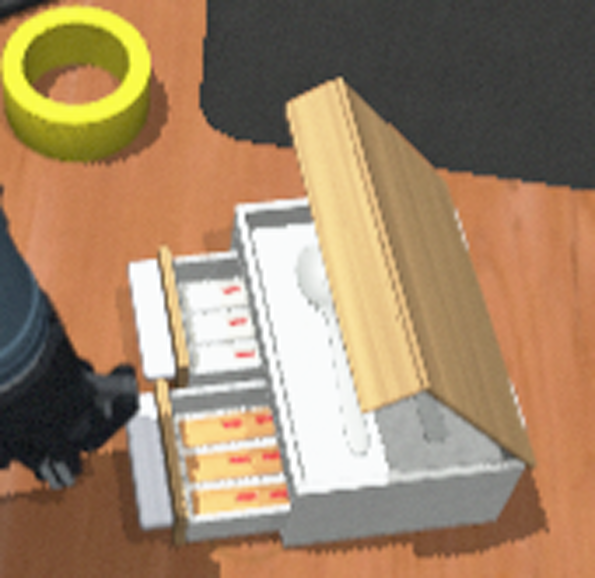

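The gripper stands in front of the right ledge, which is at about (150,465) in the crop. Approaching, then pushing slowly.

Emit:
{"method": "move_arm", "body": {"plan": [[[0,0.1,0.02,0,0,0,1],[0,0.18,0.036,0,0,0,1],[0,0.22,0.044,0,0,0,1],[0,0.26,0.052,0,0,0,1],[0,0.3,0.06,0,0,0,1]]]}}

```text
clock: 3.62
tool_pos: [437.6, -216.2, 34.0]
eef_rot: [2.945, 0.002, 1.292]
force: [-0.6, -0.0, -0.1]
opening: 0.0
grasp_force: 0.0
```

```bash
python3 h.py -110 -46 36 0.2
```

```text
t 3.62 caddy-frame tcp [-159.2  -44.8   34. ] tool z [ 0.196 -0.003 -0.981] F [-0.6 -0.2 -0.1]
world [ 485. -231.   36.] shift [-0.01   0.487  0.077] turn [-0.0005  0.0005 -0.0008]
```

Emit:
{"method": "move_arm", "body": {"plan": [[[0,0.06,0.012,0,0,0,1],[0,0.12,0.024,0,0,0,1],[0,0.18,0.036,0,0,0,1],[0,0.24,0.048,0,0,0,1],[0,0.3,0.06,0,0,0,1]]]}}

```text
clock: 4.25
tool_pos: [467.0, -224.6, 33.9]
eef_rot: [2.945, 0.002, 1.292]
force: [-2.2, 0.7, 0.1]
opening: 0.002
grasp_force: 0.9
```

```bash
python3 h.py -110 -46 36 0.2
```

```text
t 4.25 caddy-frame tcp [-128.6  -44.9   33.9] tool z [ 0.195 -0.003 -0.981] F [-2.3  0.   0.1]
world [ 485. -231.   36.] shift [-0.01   0.187  0.016] turn [-0.0005  0.0005 -0.0008]
```

Emit:
{"method": "move_arm", "body": {"plan": [[[0,0.05,0.009,0,0,0,1],[0,0.09,0.016,0,0,0,1],[0,0.12,0.022,0,0,0,1],[0,0.15,0.028,0,0,0,1],[0,0.17,0.032,0,0,0,1]]]}}

```text
clock: 4.88
tool_pos: [483.8, -229.5, 34.4]
eef_rot: [2.944, 0.002, 1.292]
force: [-1.4, 0.3, -0.6]
opening: 0.001
grasp_force: 0.7
```

Emit:
{"method": "move_arm", "body": {"plan": [[[0,0.01,0.002,0,0,0,1],[0,0.02,0.004,0,0,0,1],[0,0.03,0.006,0,0,0,1]]]}}

```text
clock: 5.25
tool_pos: [486.6, -230.3, 34.4]
eef_rot: [2.944, 0.002, 1.292]
force: [-1.4, 0.9, -1.4]
opening: 0.005
grasp_force: 0.7
```

```bash
python3 h.py
```

```text
t 5.25 caddy-frame tcp [-108.2  -45.1   34.4] tool z [ 0.196 -0.003 -0.981] F [-1.6  0.5 -1.4]
```

Emit:
{"method": "move_arm", "body": {"plan": [[[0,0.01,0.002,0,0,0,1],[0,0.02,0.004,0,0,0,1],[0,0.03,0.006,0,0,0,1]]]}}

```text
clock: 5.62
tool_pos: [489.6, -231.1, 34.5]
eef_rot: [2.944, 0.002, 1.292]
force: [-1.8, 0.8, -0.8]
opening: 0.001
grasp_force: 0.7
```

Emit:
{"method": "move_arm", "body": {"plan": [[[0,0.01,0.002,0,0,0,1],[0,0.02,0.004,0,0,0,1]]]}}

```text
clock: 5.88
tool_pos: [491.6, -231.7, 34.4]
eef_rot: [2.944, 0.002, 1.292]
force: [-1.2, 1.3, -0.4]
opening: -0.003
grasp_force: 0.7
```

Emit:
{"method": "move_arm", "body": {"plan": [[[0,0.01,0.002,0,0,0,1],[0,0.02,0.004,0,0,0,1]]]}}

```text
clock: 6.12
tool_pos: [493.6, -232.3, 34.4]
eef_rot: [2.944, 0.002, 1.292]
force: [-1.6, 0.7, -0.7]
opening: 0.001
grasp_force: 0.7
```

Emit:
{"method": "move_arm", "body": {"plan": [[[0,0.01,0.002,0,0,0,1],[0,0.02,0.004,0,0,0,1]]]}}

```text
clock: 6.38
tool_pos: [494.1, -232.4, 34.1]
eef_rot: [2.947, 0.002, 1.292]
force: [-6.6, 3.4, 6.1]
opening: 0.002
grasp_force: 3.9
```

The right drawer stalled on its stop at caddy x of about -100.5, with a force rise to 7 N. Backing off and shifting over to the left drawer.

Emit:
{"method": "move_arm", "body": {"plan": [[[0,-0.1,-0.02,0,0,0,1],[0,-0.4,-0.08,0,0,0,1],[0,-0.64,-0.12,0,0,0,1],[0.45,-0.64,-0.12,0,0,0,1],[0.91,-0.64,-0.12,0,0,0,1]]]}}

```text
clock: 7.0
tool_pos: [458.9, -128.0, 34.3]
eef_rot: [2.94, 0.002, 1.288]
force: [0.6, -0.3, 0.1]
opening: 0.006
grasp_force: 0.0
```

```bash
python3 h.py -142 46 35 0.2
```

```text
t 7.0 caddy-frame tcp [-162.5   45.9   34.3] tool z [ 0.2   -0.004 -0.98 ] F [ 0.6 -0.1  0.1]
world [ 479. -133.   35.] shift [0.003 0.202 0.034] turn [ 0.0003  0.0006 -0.0014]
```

Emit:
{"method": "move_arm", "body": {"plan": [[[0,0.07,0.014,0,0,0,1],[0,0.13,0.026,0,0,0,1],[0,0.18,0.036,0,0,0,1],[0,0.23,0.046,0,0,0,1],[0,0.28,0.056,0,0,0,1]]]}}

```text
clock: 7.62
tool_pos: [484.5, -136.5, 33.1]
eef_rot: [2.946, 0.003, 1.29]
force: [-1.4, -0.2, 1.8]
opening: -0.001
grasp_force: 1.0
```

Emit:
{"method": "move_arm", "body": {"plan": [[[0,0.06,0.011,0,0,0,1],[0,0.12,0.022,0,0,0,1],[0,0.18,0.034,0,0,0,1],[0,0.22,0.042,0,0,0,1],[0,0.26,0.05,0,0,0,1]]]}}

```text
clock: 8.25
tool_pos: [510.8, -142.4, 33.4]
eef_rot: [2.945, 0.002, 1.292]
force: [-2.6, -0.2, 0.2]
opening: 0.002
grasp_force: 0.8
```

```bash
python3 h.py
```

```text
t 8.25 caddy-frame tcp [-108.6   46.    33.4] tool z [ 0.196 -0.003 -0.981] F [-2.5 -0.9  0.2]
```

Emit:
{"method": "move_arm", "body": {"plan": [[[0,0.02,0.004,0,0,0,1],[0,0.035,0.007,0,0,0,1],[0,0.05,0.01,0,0,0,1],[0,0.06,0.012,0,0,0,1]]]}}

```text
clock: 8.75
tool_pos: [516.7, -144.0, 33.6]
eef_rot: [2.944, 0.002, 1.292]
force: [-1.5, 0.5, -0.5]
opening: 0.004
grasp_force: 0.7
```

Emit:
{"method": "move_arm", "body": {"plan": [[[0,0.01,0.002,0,0,0,1],[0,0.02,0.004,0,0,0,1]]]}}

```text
clock: 9.0
tool_pos: [518.6, -144.6, 33.6]
eef_rot: [2.944, 0.002, 1.292]
force: [-1.2, -0.1, -1.0]
opening: -0.001
grasp_force: 1.3
```

```bash
python3 h.py
```

```text
t 9.0 caddy-frame tcp [-100.6   46.    33.6] tool z [ 0.196 -0.003 -0.981] F [-1.1 -0.4 -1. ]
```

Emit:
{"method": "move_arm", "body": {"plan": [[[0,0.01,0.002,0,0,0,1],[0,0.015,0.003,0,0,0,1],[0,0.015,0.003,0,0,0,1]]]}}

```text
clock: 9.38
tool_pos: [518.7, -144.6, 33.4]
eef_rot: [2.947, 0.003, 1.292]
force: [-5.1, 1.8, 3.6]
opening: 0.0
grasp_force: 3.2
```

Both drawers are home at the same x. Backing off, rising, and levelling the tool while checking the cover.

Emit:
{"method": "move_arm", "body": {"plan": [[[0,-0.1,-0.02,0,0,0,1],[0,-0.4,-0.08,0,0,0,1],[0,-0.78,-0.16,0,0,0,1],[0,-0.7,-0.56,0,0,0,1],[0,-0.62,-0.96,0,0,0,1]]]}}

```text
clock: 10.0
tool_pos: [443.3, -123.0, 116.5]
eef_rot: [2.943, 0.002, 1.293]
force: [0.9, -0.3, 0.2]
opening: 0.006
grasp_force: 0.0
```

Emit:
{"method": "move_arm", "body": {"plan": [[[0,0.1,-0.5,0,0,0,1],[0,0.2,-0.98,0,0,0,1],[0,0.2,-0.98,0,0,0,1]]]}}

```text
clock: 10.38
tool_pos: [448.8, -124.1, 221.8]
eef_rot: [2.929, 0.002, 1.292]
force: [-0.8, 0.5, 0.1]
opening: 0.001
grasp_force: 0.0
```

```bash
python3 h.py 20 0 260 0; python3 - <<'E'
from station import imaging
import cv2
cv2.imwrite("pics/t3.png",cv2.resize(imaging.get_image("scene")[170:335,220:390,::-1],None,fx=3.5,fy=3.5,interpolation=cv2.INTER_CUBIC))
E
```

```text
t 10.38 caddy-frame tcp [-173.2   47.   221.8] tool z [ 0.211 -0.004 -0.978] F [-0.9  0.3  0.1]
world [ 622. -221.  260.] shift [-0.46   1.972  0.036] turn [ 0.0338  0.0005 -0.0009]
```

View pics/t3.png

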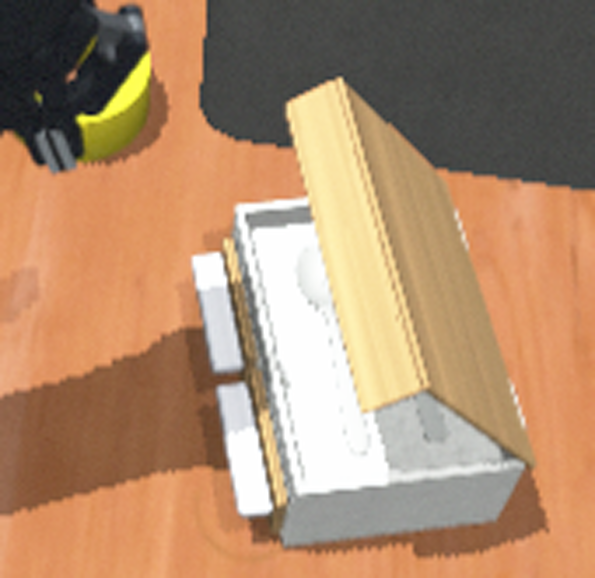

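Both ledges are now in line, at (218,315) and (245,450), and the cover is unmoved. I'll check the clearance to the dark machine behind.

```bash
python3 - <<'E'
from h import *
def ray(n,u,v,z=0):
    c=imaging.camera_info(n);f=192/np.tan(np.radians(c["fovy"])/2);u,v=u*.64,v*.64
    d=R.from_euler("xyz",c["orientation"]).apply([(u-c["cx"])/f,-(v-c["cy"])/f,-1]);o=c["origin"]
    w=o+d*(z-o[2])/d[2];return RC.inv().apply(w-C).round()
print(ray("scene",437,322),ray("scene",650,352),ray("top",415,252))
E
```

```text
[-52. 217.   0.] [268. 117.   0.] [-52. 213.   0.]
```

Clear. The machine face is about 190 mm to the left at the working position. Moving above and behind the cover.

Emit:
{"method": "move_arm", "body": {"plan": [[[-0.05,0.25,-0.35,0.0338,0,0,1],[-0.2,0.6,-0.32,0.0338,0,0,1],[-0.23,0.95,-0.24,0.0338,0,0,1],[-0.23,0.95,-0.24,0.0338,0,0,1]]]}}

```text
clock: 10.92
tool_pos: [523.8, -170.1, 255.5]
eef_rot: [-3.125, 0.002, 1.291]
force: [-0.6, -0.2, -0.1]
opening: -0.002
grasp_force: 0.0
```

```bash
python3 h.py 18 0 262 0
```

```text
t 10.93 caddy-frame tcp [-88.7  22.9 255.5] tool z [-0.017 -0.002 -1.   ] F [-0.5 -0.4 -0.1]
world [ 620. -221.  262.] shift [-0.222  1.067 -0.083] turn [-0.0027  0.0003 -0.001 ]
```

Emit:
{"method": "move_arm", "body": {"plan": [[[-0.1,0.4,-0.1,-0.002,0,0,1],[-0.22,0.8,-0.1,-0.002,0,0,1],[-0.22,1,-0.08,-0.002,0,0,1],[-0.22,1,-0.08,-0.002,0,0,1]]]}}

```text
clock: 11.42
tool_pos: [612.3, -217.4, 262.2]
eef_rot: [-3.136, 0.002, 1.293]
force: [-0.4, 0.2, 0.1]
opening: -0.005
grasp_force: 0.0
```

```bash
python3 h.py 18 0 195 0
```

```text
t 11.43 caddy-frame tcp [  9.4   1.1 262.2] tool z [-0.006 -0.002 -1.   ] F [-0.4  0.1  0.1]
world [ 620. -221.  195.] shift [-0.01   0.09   0.671] turn [-0.0009  0.0003 -0.0008]
```

Emit:
{"method": "move_arm", "body": {"plan": [[[-0.01,0.09,0.3,0,0,0,1],[-0.01,0.09,0.6,0,0,0,1],[-0.01,0.09,0.72,0,0,0,1],[-0.01,0.09,0.72,0,0,0,1]]]}}

```text
clock: 11.92
tool_pos: [619.5, -220.8, 191.3]
eef_rot: [-3.136, 0.002, 1.293]
force: [-0.2, -0.5, 0.1]
opening: -0.001
grasp_force: 0.0
```

```bash
cat > arc.py <<'E'
from h import *
from fit import cov
s=observe();p=RC.inv().apply(s["tool_pos"]-C);where()
for a in np.arange(1,-.01,-.1):
    c=np.array(cov(116,5,0,a))+[9,0,0]
    print(round(a,2),c.round(1),"d(y,z)/100",round((c-p)[0]/100,3),round(-(c-p)[2]/100,3))
E
python3 arc.py
```

```text
t 11.93 caddy-frame tcp [ 17.2  -0.2 191.3] tool z [-0.005 -0.002 -1.   ] F [-0.1 -0.6  0.1]
1.0 [ 15.5   0.  184.3] d(y,z)/100 -0.017 0.07
0.9 [  5.8   0.  178. ] d(y,z)/100 -0.114 0.133
0.8 [ -3.2   0.  170.7] d(y,z)/100 -0.205 0.206
0.7 [-11.5   0.  162.6] d(y,z)/100 -0.287 0.287
0.6 [-18.9   0.  153.6] d(y,z)/100 -0.361 0.376
0.5 [-25.4   0.  144. ] d(y,z)/100 -0.426 0.473
0.4 [-30.9   0.  133.8] d(y,z)/100 -0.481 0.575
0.3 [-35.3   0.  123.1] d(y,z)/100 -0.526 0.682
0.2 [-38.7   0.  111.9] d(y,z)/100 -0.559 0.793
0.1 [-40.9   0.  100.6] d(y,z)/100 -0.582 0.907
0.0 [-42.   0.  89.] d(y,z)/100 -0.592 1.023
```

Emit:
{"method": "move_arm", "body": {"plan": [[[-0.02,0.07,0.07,0,0,0,1],[-0.02,0.0,0.07,0,0,0,1],[-0.065,0.0,0.1,0,0,0,1]]]}}

```text
clock: 12.3
tool_pos: [619.5, -227.4, 183.3]
eef_rot: [-3.141, 0.002, 1.293]
force: [0.3, -0.2, 1.0]
opening: 0.002
grasp_force: 0.0
```

```bash
python3 h.py
```

```text
t 12.3 caddy-frame tcp [ 19.   -6.6 183.3] tool z [-0.001 -0.002 -1.   ] F [ 0.3 -0.1  1. ]
```

I put the y shift in the x column. The effect was a harmless 6.6 mm sideways. Recomputing.

```bash
python3 arc.py
```

```text
t 12.3 caddy-frame tcp [ 19.   -6.6 183.3] tool z [-0.001 -0.002 -1.   ] F [ 0.3 -0.1  1. ]
1.0 [ 15.5   0.  184.3] d(y,z)/100 -0.034 -0.01
0.9 [  5.8   0.  178. ] d(y,z)/100 -0.132 0.053
0.8 [ -3.2   0.  170.7] d(y,z)/100 -0.222 0.126
0.7 [-11.5   0.  162.6] d(y,z)/100 -0.305 0.207
0.6 [-18.9   0.  153.6] d(y,z)/100 -0.379 0.297
0.5 [-25.4   0.  144. ] d(y,z)/100 -0.444 0.393
0.4 [-30.9   0.  133.8] d(y,z)/100 -0.499 0.495
0.3 [-35.3   0.  123.1] d(y,z)/100 -0.543 0.602
0.2 [-38.7   0.  111.9] d(y,z)/100 -0.577 0.713
0.1 [-40.9   0.  100.6] d(y,z)/100 -0.599 0.827
0.0 [-42.   0.  89.] d(y,z)/100 -0.61 0.943
```

Emit:
{"method": "move_arm", "body": {"plan": [[[0.065,-0.03,-0.01,0,0,0,1],[0.065,-0.085,0.02,0,0,0,1],[0.065,-0.13,0.053,0,0,0,1],[0.065,-0.178,0.09,0,0,0,1],[0.065,-0.222,0.126,0,0,0,1]]]}}

```text
clock: 12.92
tool_pos: [599.5, -215.2, 169.6]
eef_rot: [-3.14, 0.002, 1.292]
force: [-0.5, 0.7, 1.4]
opening: -0.001
grasp_force: 0.4
```

```bash
python3 arc.py
```

```text
t 12.93 caddy-frame tcp [ -3.6  -0.2 169.6] tool z [-0.002 -0.002 -1.   ] F [-0.7  0.5  1.4]
1.0 [ 15.5   0.  184.3] d(y,z)/100 0.191 -0.147
0.9 [  5.8   0.  178. ] d(y,z)/100 0.094 -0.084
0.8 [ -3.2   0.  170.7] d(y,z)/100 0.004 -0.011
0.7 [-11.5   0.  162.6] d(y,z)/100 -0.079 0.07
0.6 [-18.9   0.  153.6] d(y,z)/100 -0.153 0.16
0.5 [-25.4   0.  144. ] d(y,z)/100 -0.218 0.256
0.4 [-30.9   0.  133.8] d(y,z)/100 -0.273 0.358
0.3 [-35.3   0.  123.1] d(y,z)/100 -0.317 0.465
0.2 [-38.7   0.  111.9] d(y,z)/100 -0.351 0.576
0.1 [-40.9   0.  100.6] d(y,z)/100 -0.373 0.69
0.0 [-42.   0.  89.] d(y,z)/100 -0.384 0.806
```

Emit:
{"method": "move_arm", "body": {"plan": [[[0,-0.04,0.03,0,0,0,1],[0,-0.08,0.07,0,0,0,1],[0,-0.117,0.115,0,0,0,1],[0,-0.153,0.16,0,0,0,1],[0,-0.186,0.208,0,0,0,1]]]}}

```text
clock: 13.55
tool_pos: [581.3, -210.5, 148.7]
eef_rot: [-3.139, 0.003, 1.292]
force: [0.1, 0.3, 1.3]
opening: 0.003
grasp_force: 0.4
```

```bash
python3 arc.py; python3 - <<'E'
from station import imaging
import cv2
cv2.imwrite("pics/t4.png",cv2.resize(imaging.get_image("scene")[150:335,220:410,::-1],None,fx=3,fy=3,interpolation=cv2.INTER_CUBIC))
E
```

```text
t 13.55 caddy-frame tcp [-22.4  -0.5 148.7] tool z [-0.003 -0.003 -1.   ] F [-0.   0.3  1.3]
1.0 [ 15.5   0.  184.3] d(y,z)/100 0.379 -0.356
0.9 [  5.8   0.  178. ] d(y,z)/100 0.282 -0.293
0.8 [ -3.2   0.  170.7] d(y,z)/100 0.192 -0.22
0.7 [-11.5   0.  162.6] d(y,z)/100 0.109 -0.139
0.6 [-18.9   0.  153.6] d(y,z)/100 0.035 -0.049
0.5 [-25.4   0.  144. ] d(y,z)/100 -0.03 0.047
0.4 [-30.9   0.  133.8] d(y,z)/100 -0.085 0.149
0.3 [-35.3   0.  123.1] d(y,z)/100 -0.129 0.256
0.2 [-38.7   0.  111.9] d(y,z)/100 -0.163 0.368
0.1 [-40.9   0.  100.6] d(y,z)/100 -0.185 0.481
0.0 [-42.   0.  89.] d(y,z)/100 -0.196 0.597
```

View pics/t4.png

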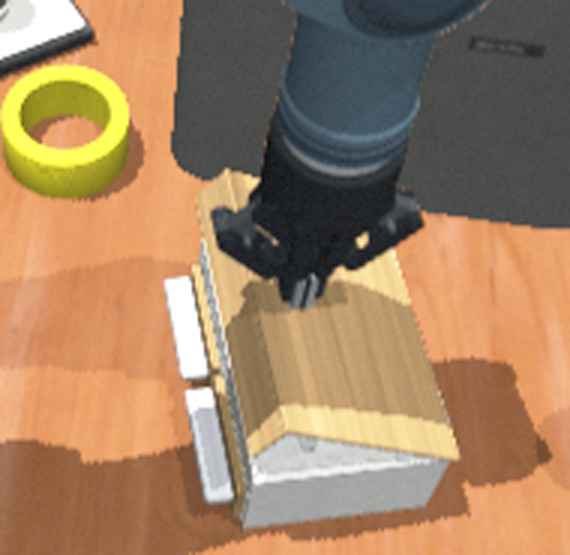

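The fingertips at (300,290) are pressing mid-cover, and the cover is swinging down with them. The drawers are still home. Continuing along the arc.

Emit:
{"method": "move_arm", "body": {"plan": [[[0,-0.03,0.047,0,0,0,1],[0,-0.058,0.098,0,0,0,1],[0,-0.085,0.149,0,0,0,1],[0,-0.108,0.2,0,0,0,1],[0,-0.129,0.256,0,0,0,1]]]}}

```text
clock: 14.22
tool_pos: [569.0, -206.9, 123.1]
eef_rot: [-3.139, 0.003, 1.292]
force: [-0.6, -0.3, 1.0]
opening: -0.002
grasp_force: 0.4
```

Emit:
{"method": "move_arm", "body": {"plan": [[[0,-0.018,0.05,0,0,0,1],[0,-0.034,0.11,0,0,0,1],[0,-0.046,0.16,0,0,0,1],[0,-0.056,0.2,0,0,0,1],[0,-0.06,0.24,0,0,0,1]]]}}

```text
clock: 14.85
tool_pos: [563.4, -205.3, 99.3]
eef_rot: [-3.139, 0.002, 1.292]
force: [-0.8, -1.1, 0.7]
opening: -0.0
grasp_force: 0.3
```

```bash
python3 arc.py
```

```text
t 14.85 caddy-frame tcp [-41.   -0.3  99.3] tool z [-0.002 -0.002 -1.   ] F [-0.5 -1.3  0.7]
1.0 [ 15.5   0.  184.3] d(y,z)/100 0.566 -0.85
0.9 [  5.8   0.  178. ] d(y,z)/100 0.468 -0.787
0.8 [ -3.2   0.  170.7] d(y,z)/100 0.378 -0.714
0.7 [-11.5   0.  162.6] d(y,z)/100 0.295 -0.633
0.6 [-18.9   0.  153.6] d(y,z)/100 0.221 -0.543
0.5 [-25.4   0.  144. ] d(y,z)/100 0.156 -0.447
0.4 [-30.9   0.  133.8] d(y,z)/100 0.101 -0.345
0.3 [-35.3   0.  123.1] d(y,z)/100 0.057 -0.238
0.2 [-38.7   0.  111.9] d(y,z)/100 0.023 -0.127
0.1 [-40.9   0.  100.6] d(y,z)/100 0.001 -0.013
0.0 [-42.   0.  89.] d(y,z)/100 -0.01 0.103
```

Emit:
{"method": "move_arm", "body": {"plan": [[[0,0,0.03,0,0,0,1],[0,-0.005,0.06,0,0,0,1],[0,-0.01,0.08,0,0,0,1],[0,-0.01,0.09,0,0,0,1]]]}}

```text
clock: 15.35
tool_pos: [562.5, -205.0, 90.4]
eef_rot: [-3.139, 0.002, 1.292]
force: [-0.1, 0.1, 0.3]
opening: 0.004
grasp_force: 0.3
```

Emit:
{"method": "move_arm", "body": {"plan": [[[0,0,0.01,0,0,0,1],[0,0,0.02,0,0,0,1]]]}}

```text
clock: 15.6
tool_pos: [562.6, -205.0, 89.1]
eef_rot: [-3.139, 0.002, 1.292]
force: [-2.1, 1.4, 6.7]
opening: -0.002
grasp_force: 3.5
```

The cover stopped at z=89.1, against 89 expected, with a force rise to 7 N. One small firming press, then lift off.

Emit:
{"method": "move_arm", "body": {"plan": [[[0,0,0.008,0,0,0,1],[0,0,0.008,0,0,0,1]]]}}

```text
clock: 15.85
tool_pos: [562.6, -205.0, 89.1]
eef_rot: [-3.139, 0.002, 1.292]
force: [-3.7, 1.3, 7.4]
opening: 0.002
grasp_force: 3.6
```

Emit:
{"method": "move_arm", "body": {"plan": [[[0,0,-0.05,0,0,0,1],[0,0,-0.2,0,0,0,1],[0,0,-0.6,0,0,0,1],[0,0,-1,0,0,0,1]]]}}

```text
clock: 16.35
tool_pos: [562.5, -204.7, 189.0]
eef_rot: [-3.139, 0.002, 1.292]
force: [-0.0, 0.2, 0.0]
opening: 0.003
grasp_force: 0.0
```

Emit:
{"method": "move_arm", "body": {"plan": [[[0,-0.4,0,0,0,0,1],[0,-0.9,0,0,0,0,1],[0,-1,0,0,0,0,1],[0,-1,0,0,0,0,1]]]}}

```text
clock: 16.85
tool_pos: [466.7, -177.5, 188.7]
eef_rot: [-3.141, 0.003, 1.292]
force: [0.6, 1.0, 0.7]
opening: 0.002
grasp_force: 0.0
```

```bash
python3 h.py; python3 - <<'E'
from station import imaging
import cv2
cv2.imwrite("pics/t5.png",cv2.resize(imaging.get_image("scene")[85:335,150:400,::-1],None,fx=2.4,fy=2.4,interpolation=cv2.INTER_CUBIC))
E
```

```text
t 16.85 caddy-frame tcp [-141.6    0.3  188.7] tool z [-0.001 -0.003 -1.   ] F [0.3 1.2 0.7]
```

View pics/t5.png

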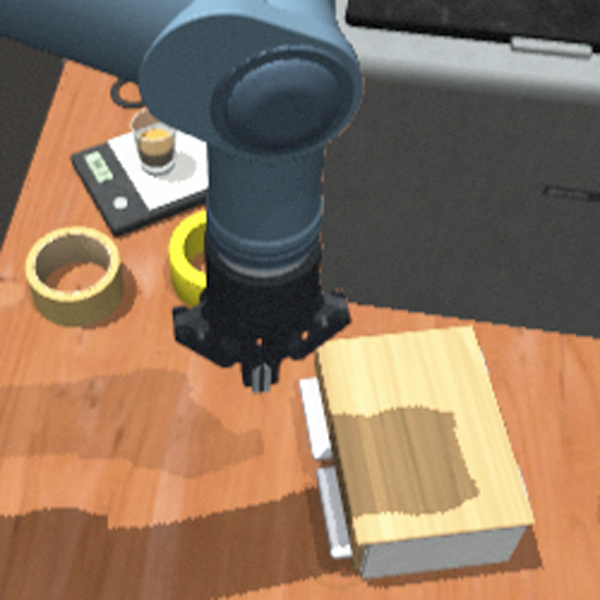

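The cover is level and shut at (425,430), and both ledges are home and in line at (315,420) and (335,510). The bystanders in view are in place, and the gripper is clear.

```bash
python3 -c "
from station import close_job
print(close_job())"
```

```text
the job is handed in; nothing more can be done
None
```

I pushed both drawers fully home, then shut the cover, with contact forces of about 9 N at most; the job was handed in at about 17 s with the gripper clear and nothing else touched.

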